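Raise the over-centre lamp arm and switch the unit on

TASK

Lift the folded arm of the beige overhead lamp unit by its red crossbar until it is past its balance point and leans back on its spring stop by itself; do not force it against the stop. Let go of it, then press the raised end of the white rocker switch down to switch the unit on. Leave the mug, slide clicker, staple remover and prism where they are.

Things in the scene. Friction and masses are not known exactly. Their poses are not given: they have to be found in the camera images.
- unit: Beige lamp unit fixed on the desk: box 320 mm (its x) by 250 mm (its y) by 60 mm high, glass platen on top. Origin: centre of its underside; x points from the folded arm's crossbar end to the hinge end. Hinge cheeks at x = +90 mm, 134 mm high, within 37 mm of the middle plane. Rocker switch on top at x = -115, y = -92 mm
- hinge (a point): Axis of the arm's hinge, in the unit's middle plane, 120 mm up, parallel to the unit's y. A steel counterweight on a stalk above it is clamped at a different angle in every set-up, so the balance point (about 0.4 to 1.4 rad) and the angle where the weight meets the stop (about 0.6 to 1.65 rad, 0.12 to 0.33 past balance) are not known beforehand and must be felt
- boom (a joint): Angle of the lamp arm (rad): 0 = folded level over the platen (pointing to the unit's -x), growing as the crossbar rises; 1.57 = upright. Free hinge with a smooth damper (0.8 N m s per rad). Lifting the crossbar takes 1.5 to 5 N when folded, falling to nothing at the balance point; then the arm pulls on towards the stop with up to 2 N. Released too early it sinks shut
- handle (a point): Middle of the red crossbar at the arm's free end: round bar 12 mm thick, 110 mm long, parallel to the unit's y, 210 mm from the hinge axis; free to pinch from above from 8 to 55 mm either side of its middle; turns in a light pinch. A lamp head 50 mm wide hangs under the arm, 60 to 116 mm from the hinge, to 31 mm below the arm's middle line
- stop: Sprung rubber stop pad (34 by 30 mm) on a dark bracket behind the hinge; origin: middle of its face. It catches the counterweight 90 mm from the hinge axis. Spring 4 N per mm there, felt as about 0.7 N per mm at the crossbar. It must not be loaded with more than 16 N, which is about 6 N of push at the crossbar
- rocker (a joint): White rocker switch 44 mm (unit's x) by 24 mm (unit's y): 0 = off, 0.36 rad = fully on. Stays where it is left; takes about 2 to 3 N at its end
- rocker_on (a point): On the upper surface of the rocker 3 mm in from the end that is raised when off (the end towards the hinge, unit's +x); about 82 mm above the desk when off. Pressing it about 6 mm straight down switches on
- mug: White ceramic mug, 76 mm in diameter, 92 mm high, loose; origin at the centre of its underside
- clicker: Black plastic slide clicker, 105 by 34 by 18 mm, loose; origin at the centre of its underside
- remover: Silver staple remover, 60 by 16 by 28 mm high, loose; origin at the centre of its underside
- prism: Glass prism standing on end, triangular, 42 mm sides, 60 mm high, loose; origin at the centre of its underside

How it is judged:
By the outcome, as a careful person would: the job done as asked, in the order asked, and still so for the second after the job is handed in, with the robot touching nothing.
It also fails if it takes over 72 s, if anything falls off the work surface, if the arm or the gripper's body presses on something with over 40 N, if the wrist force passes 120 N, or if a joint passes its speed limit or range.

ROBOT

A 6-joint arm with a two-finger parallel gripper is mounted at the origin on the work surface. World frame = base frame: x ahead of the robot, y to its left, z up, the work surface at z = 0. Lengths are in mm, angles in rad, forces in N, time in s.
With the tool pointing down it reaches from about 400 to 925 mm from the base axis. Payload 3.4 kg.
Tool frame: the origin (TCP) lies midway between the tips of the shut fingers; the grasp point (between the pads) lies 19 mm behind it; z points along the fingers, y is the line along which they close (so a half turn about z gives the same grasp; the last joint's range is limited). The gripper opens to 85 mm and grips with 20 to 120 N. Pads are 22 mm wide; open, the fingers measure 114 mm over their backs; the gripper's body (76 mm by 85 mm) begins 54 mm behind the grasp point. The pads swing forward as they close: fully open they stand 13 mm farther back than shut.
Start: joints at [1.036, 0.307, 1.506, -0, 1.328, -0.073], TCP at [255.705, 515.02, 231.305] pointing down, gripper open.
Joint ranges: [-3.12, 3.12], [-1.05, 2.28], [0.14, 2.33], [-1.42, 4.57], [0.1, 2.73], [-2.68, 2.68]. Speed limits (rad/s): [2.57, 2.57, 3.14, 3.14, 3.14, 3.14].

INTERFACE

Orientations are given as a unit quaternion [w, x, y, z].
In Python, from cell import * gives the robot as it stands.
- The arm moves only by the tool servo_tool, never from a script. Its argument "plan" is one flat list of numbers, 5 for each row, row after row: the shift along the tool's x, y, z in m, then the turn about the tool's z in rad, then the opening, from 0 (shut) to 1 (fully open). A call has exactly 5 rows; each row is the pose to reach, as a shift and turn from the pose commanded when the call began, along the tool's axes at that moment; what a row does not reach only later rows make up. A row lasts 1/10 s, in which the tool goes at most 50 mm and 8.59 degrees, less where a joint would pass 70% of its speed; a pose out of reach is approached as far as the arm can. A call with a gripper value outside its range is refused whole. The fingers move at their own pace and stop on an object; "force" is the grip in N (left out, the last holds). Time passes only in rows, so rows that repeat a pose let the fingers close, or fill a call up. It gives the time, the measured TCP pose, the force, the opening and the grip force at its end, in the units of the state.
- sense(): the state, without advancing time (a new reading comes with each control period).
- grab_frame(name): name is "side" or "top"; returns a dict with "color" (384x512x3 uint8, red, green, blue), "fx", "fy", "cx", "cy" (pixels), "eye" and "orientation" of the camera in the world. Camera axes: x right, y up, looking along -z (the intrinsics and any distortion apply to the point x, -y, -z); pixel columns grow to the right and rows downward; lengths in mm; the calibration is good to about 2 mm. A picture is of the moment at which its call begins. There is no depth.
- close_job(): hands the job in; it is judged then, once.
Trained networks look in a picture, given as the dict that the camera call returned (one of the last four; its "shot" number tells which), for a name from the list of things; names that differ only in an ending like _2 or _b are one class to them, and where a whole thing is asked for, a point or a joint stands for the part that bears it (a point fixed in the world has none). Each returns a list of dicts, best first, with "confidence" (0 to 1); they miss things now and then, are a little off and sometimes report something else, mostly with a low value. They report only what shows in the picture. A call takes as long as a camera call.
- silhouettes(name, picture): "region" (384x512 bool, what is visible of it) and "extent" ([centre column, centre row, width, height] in pixels, round what is visible of it).
The state is a dict: "time": time; "joint_pos": joint angles; "dq": joint speeds; "tau": joint torques, N m; "position": TCP position; "eef_rot": TCP orientation; "wrist_force": force on the tool from outside, world axes, zero at the start; "ft_torque": the same for the moment, N m; "grip_width": finger opening in mm; "grasp_force": force on a finger pad.
Only numpy, scipy, OpenCV 4.12 (cv2) and the standard library are available. Lean on these libraries where they do the work, as an engineer would, in place of code of your own. Each camera call takes 0.05 s, during which the arm holds its last target. There are 200 camera calls.

## Working session

There is one attempt and no reset: what is moved stays moved. The work goes in short steps, Python scripts to look and compute and a tool call to move; the robot and the scene stay as the last step left them, time stands still between calls to the robot, and variables do not carry over. Pictures are saved under pics/ and viewed, at most 10 in all, crops included, and the job is handed in when it is done.

Besides the shell and the picture viewer there is one more tool, called as name(argument=value, ...) on one line, values as JSON. servo_tool: Moves the arm, as the interface text tells. Its arguments: {"type":"object","properties":{"plan":{"type":"array"},"force":{"type":"number"}},"required":["plan"]}

```bash
mkdir -p pics; cat > h.py <<'E'
from cell import *
import numpy as np, cv2
from scipy.spatial.transform import Rotation as R
def rot(q): return R.from_quat([q[1],q[2],q[3],q[0]])
def ray(p,u,v):
    d=np.array([(u-p['cx'])/p['fx'],-(v-p['cy'])/p['fy'],-1.]); d=rot(p['orientation']).apply(d); return np.array(p['eye']),d/np.linalg.norm(d)
def onz(p,u,v,z):
    e,d=ray(p,u,v); return e+d*(z-e[2])/d[2]
def proj(p,X):
    c=rot(p['orientation']).inv().apply(np.array(X)-np.array(p['eye'])); return p['cx']+p['fx']*c[...,0]/-c[...,2], p['cy']-p['fy']*c[...,1]/-c[...,2]
def tri(a,b):
    (e1,d1),(e2,d2)=a,b
    A=np.array([d1,-d2]).T; s=np.linalg.lstsq(A,e2-e1,rcond=None)[0]; p,q=e1+d1*s[0],e2+d2*s[1]; return (p+q)/2,np.linalg.norm(p-q)
E
python3 - <<'E'
from h import *
s=sense(); print({k:np.round(v,3) for k,v in s.items()})
ims=[]
for n in ('top','side'):
    p=grab_frame(n); ims.append(p['color']); print(n,{k:v for k,v in p.items() if k!='color'})
    for o in ['unit','handle','stop','rocker','rocker_on','mug','clicker','remover','prism']:
        for r in silhouettes(o,p)[:1]:
            m=r['region']; ys,xs=np.nonzero(m); box=cv2.minAreaRect(np.c_[xs,ys].astype(np.float32))
            print(n,o,round(r['confidence'],2),np.round(r['extent'],1),np.round(xs.mean(),1),np.round(ys.mean(),1),np.round(cv2.boxPoints(box)).tolist() if o in('unit','handle','rocker') else '')
    cv2.imwrite(f'pics/{n}0.png',cv2.resize(p['color'][:,:,::-1],(768,576)))
E
```

```text
{'time': np.float64(0.0), 'joint_pos': array([ 1.036,  0.308,  1.508, -0.   ,  1.328, -0.074]), 'dq': array([ 0.001,  0.001, -0.001,  0.001, -0.001, -0.001]), 'tau': array([-0.0000e+00, -4.5756e+01, -2.5192e+01, -0.0000e+00,  1.3000e-02,
       -0.0000e+00]), 'position': array([255.353, 514.386, 230.354]), 'eef_rot': array([-0.   ,  0.228,  0.974, -0.001]), 'wrist_force': array([0.938, 0.525, 0.111]), 'ft_torque': array([ 0.014, -0.037,  0.057]), 'grasp_force': np.float64(0.0), 'grip_width': np.float64(85.448)}
top {'fx': 476.2584297929084, 'fy': 476.2584297929084, 'cx': 256.4849243088038, 'cy': 186.33088435254197, 'eye': array([ 538.5206287 ,   38.31622173, 1389.87530901]), 'orientation': array([-0.7001072 , -0.00814047,  0.02149331,  0.71366776]), 'shot': 1}
top unit 0.61 [304.1 170.4 102.2 138.1] 304.6 177.9 [[254.0, 232.0], [269.0, 92.0], [357.0, 102.0], [342.0, 241.0]]
top handle 0.57 [304.2 184.8  42.8  86.9] 307.8 180.7 [[284.0, 223.0], [293.0, 139.0], [332.0, 143.0], [322.0, 227.0]]
top stop 0.44 [317.4 116.1  13.9  10.4] 317.2 116.4 
top rocker 0.68 [334.7 223.6   8.6  15.2]
[... 598 characters left out ...]
shot': 2}
side unit 0.82 [311.1 252.5 204.1 192.2] 311.3 259.9 [[201.0, 235.0], [392.0, 144.0], [449.0, 262.0], [258.0, 353.0]]
side handle 0.83 [299.5 223.4 123.6  80.9] 305.3 220.0 [[236.0, 226.0], [334.0, 169.0], [362.0, 217.0], [265.0, 275.0]]
side stop 0.56 [379.4 170.9  22.   22.7] 380.2 169.8 
side rocker 0.75 [279.4 297.1  29.1  18. ] 279.1 297.3 [[264.0, 298.0], [287.0, 284.0], [295.0, 296.0], [272.0, 310.0]]
side rocker_on 0.58 [279.3 298.1  31.6  20.9] 279.3 296.7 
side mug 0.91 [417.6 315.3  63.1  71.6] 416.8 313.9 
side clicker 0.7 [238.5 217.2  35.4  26.4] 239.2 216.5 
side remover 0.61 [289.8 202.2  17.4  11.8] 287.2 199.9 
side prism 0.79 [356.7 354.   27.2  44.4] 355.5 356.0
```

View pics/top0.png

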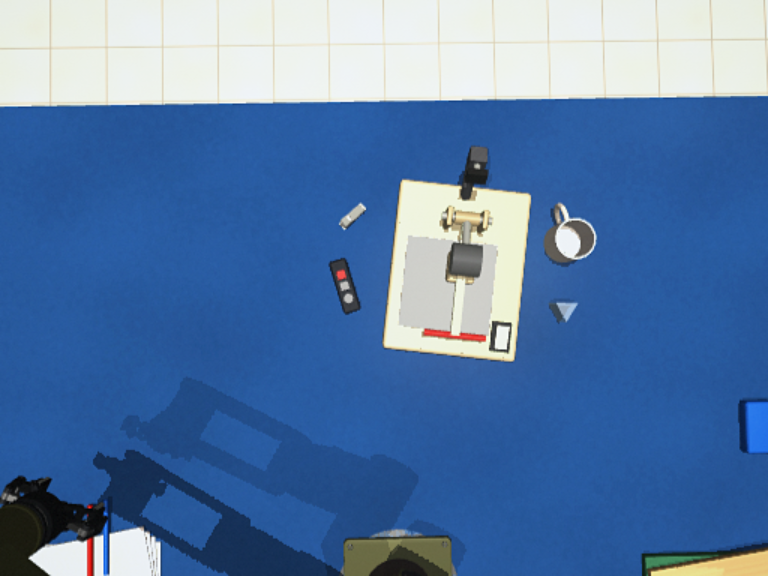

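View pics/side0.png

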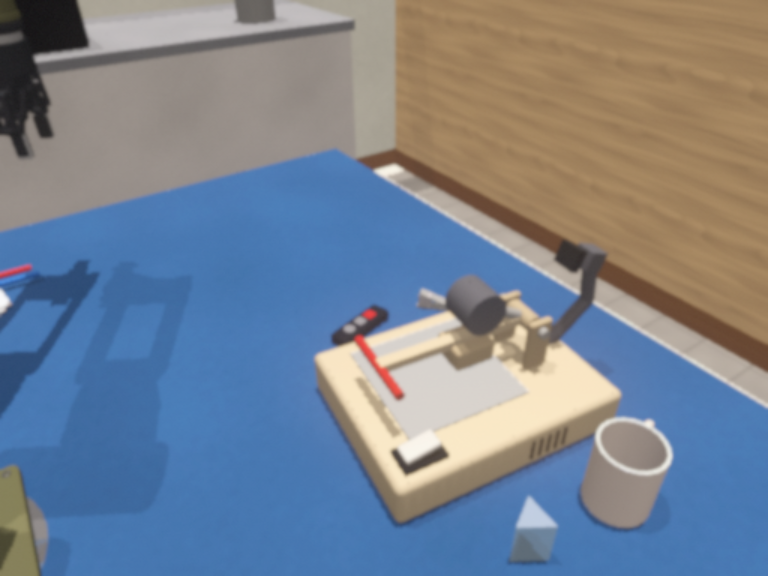

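Both views agree. The unit is square to the robot with its hinge away from the base, the red crossbar is near top-view (302,223) in full-resolution pixels, and the rocker is at (334,224). The mug and prism are to the right, and the clicker and remover to the left.

```bash
cat >> h.py <<'E'
def bar(p):
    im=p['color'].astype(int); m=((im[...,0]>120)&(im[...,1]<70)&(im[...,2]<80)).astype(np.uint8)
    m[:120]=0; m[:,:180]=0
    m[:, 420:]=0
    n,l,st,c=cv2.connectedComponentsWithStats(m); 
    ks=sorted(range(1,n),key=lambda k:-st[k,4])[:3]; best=max(ks,key=lambda k:max(cv2.minAreaRect(np.argwhere(l==k)[:,::-1].astype(np.float32))[1]))
    pts=np.argwhere(l==best)[:,::-1].astype(np.float32); c=pts.mean(0); d=np.linalg.svd(pts-c,full_matrices=False)[2][0]; t=(pts-c)@d
    e=[c+d*t.min(),c+d*t.max()]; return c,sorted(e,key=lambda a:a[0])
E
python3 - <<'E'
from h import *
s=sense();P={n:grab_frame(n) for n in('top','side')}
t,sd=bar(P['top']),bar(P['side']); print(t,sd)
for i in (0,1): print('end',i,tri(ray(P['top'],*t[1][i]),ray(P['side'],*sd[1][i])), 'z120',onz(P['top'],*t[1][i],120))
print('c',tri(ray(P['top'],*t[0]),ray(P['side'],*sd[0])))
print('z120 c',onz(P['top'],*t[0],120))
for o in('rocker','stop','rocker_on'):
    a=[]
    for n in P:
        r=silhouettes(o,P[n])
        if r: a.append(ray(P[n],*r[0]['extent'][:2]))
    if len(a)==2: print(o,tri(*a))
# unit corners of top face
for c in [(401,180),(530,194),(514,360),(384,347)]: print(onz(P['top'],c[0]/1.5,c[1]/1.5,60))
Rt=rot(s['eef_rot']).as_matrix(); print(Rt.round(3))
E
```

```text
(array([302.95145, 223.06796], dtype=float32), [array([282.79593, 220.87894], dtype=float32), array([323.081  , 225.25417], dtype=float32)]) (array([247.25807, 209.19354], dtype=float32), [array([244.43887, 211.11316], dtype=float32), array([249.68669, 207.53987], dtype=float32)])
end 0 (array([503.41959593, -54.43204463, 154.82705314]), np.float64(9.728696961671915)) z120 [498.13977687 -54.47574451 120.        ]
end 1 (array([ 479.60639111, -139.34005806,  227.0532449 ]), np.float64(21.638418484062505)) z120 [ 484.33415635 -161.76293223  120.        ]
c (array([491.42091995, -98.28538832, 192.29394344]), np.float64(5.841988130576831))
z120 c [ 491.23656958 -108.12238309  120.        ]
rocker (array([ 482.03483457, -199.98584359,   81.23707463]), np.float64(0.31719161758130926))
stop (array([ 758.50849178, -140.96102532,  195.89877473]), np.float64(1.9573155378470817))
[780.19784556 -21.52162859  60.        ]
[ 749.77213122 -263.6213256    60.        ]
[ 439.61734455 -224.98120934   60.        ]
[468.69860878  16.45378297  60.        ]
[[-0.896  0.445  0.   ]
 [ 0.445  0.896  0.   ]
 [ 0.     0.    -1.   ]]
```

servo_tool(plan=[-0.034, -0.03, 0, 0, 0.7, -0.068, -0.06, 0, 0, 0.7, -0.102, -0.09, 0, 0, 0.7, -0.136, -0.12, 0, 0, 0.7, -0.17, -0.15, 0, 0, 0.7], force=20)

```text
time: 1.9
position: [341.6, 303.5, 231.5]
eef_rot: [0.0, 0.228, 0.974, 0.0]
wrist_force: [1.2, -0.7, 0.6]
grip_width: 59.8
grasp_force: 0.0
```

servo_tool(plan=[-0.034, -0.03, 0, 0, 0.7, -0.068, -0.06, 0, 0, 0.7, -0.102, -0.09, 0, 0, 0.7, -0.136, -0.12, 0, 0, 0.7, -0.17, -0.15, 0, 0, 0.7])

```text
time: 2.4
position: [427.3, 93.4, 231.7]
eef_rot: [0.0, 0.228, 0.974, 0.0]
wrist_force: [0.4, -0.6, -0.1]
grip_width: 59.6
grasp_force: 0.0
```

servo_tool(plan=[-0.028, -0.025, 0, 0.14, 0.7, -0.056, -0.05, 0, 0.28, 0.7, -0.084, -0.075, 0, 0.42, 0.7, -0.112, -0.1, 0, 0.56, 0.7, -0.139, -0.124, 0, 0.7, 0.7])

```text
time: 2.9
position: [496.7, -79.5, 231.5]
eef_rot: [0.0, 0.551, 0.835, 0.0]
wrist_force: [-0.3, 0.5, -0.6]
grip_width: 59.8
grasp_force: 0.0
```

servo_tool(plan=[0, 0, 0.005, 0.13, 0.7, 0, 0, 0.01, 0.26, 0.7, 0, 0, 0.02, 0.4, 0.7, 0, 0, 0.03, 0.536, 0.7, 0, 0, 0.03, 0.536, 0.7])

```text
time: 3.4
position: [495.2, -77.6, 200.1]
eef_rot: [-0.001, 0.75, 0.661, -0.001]
wrist_force: [-0.4, 0.8, 0.1]
grip_width: 59.8
grasp_force: 0.0
```

```bash
python3 - <<'E'
from h import *
ps={n:grab_frame(n) for n in('side','top')}
cv2.imwrite('pics/a1.png',np.hstack([cv2.resize(ps[n]['color'][90:350,170:430,::-1],(400,400)) for n in ps]))
s=sense();print(s['time'],s['position'],s['wrist_force'],s['grip_width']); M=rot(s['eef_rot']).as_matrix();print(M.round(3))
d=np.array([495,-78.3,100])-s['position'];print('tool shift',M.T@d)
E
```

```text
3.5 [496.18896764 -77.74625365 201.36744837] [0.46016906 0.59205434 0.4507136 ] 59.80684317161555
[[ 0.123  0.992 -0.   ]
 [ 0.992 -0.123  0.   ]
 [ 0.    -0.    -1.   ]]
tool shift [ -0.69927613  -1.08271084 101.36773953]
```

View pics/a1.png

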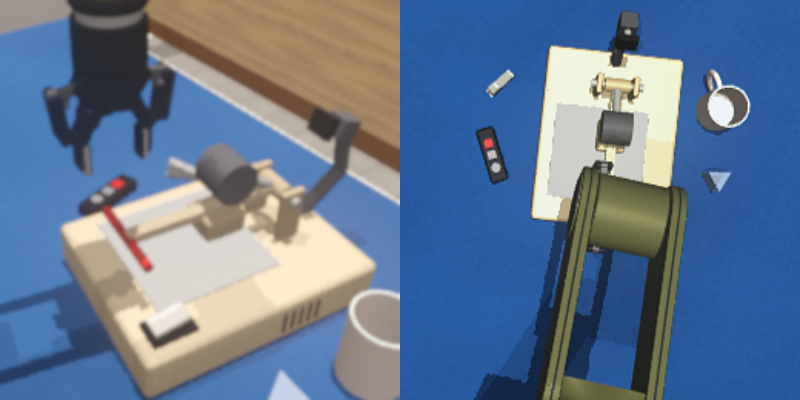

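The side view shows the open gripper straddling the far half of the crossbar, and its axes are aligned with the unit. I'll descend and pinch.

servo_tool(plan=[0, 0, 0.025, 0, 0.7, 0, 0, 0.05, 0, 0.7, 0, 0, 0.075, 0, 0.7, 0, 0, 0.1, 0, 0.7, 0, 0, 0.1, 0, 0.7])

```text
time: 4.0
position: [494.2, -77.2, 99.3]
eef_rot: [-0.002, 0.749, 0.662, -0.002]
wrist_force: [-0.8, -0.1, -0.1]
grip_width: 59.5
grasp_force: 0.0
```

servo_tool(plan=[0, 0, 0, 0, 0.05, 0, 0, 0, 0, 0.05, 0, 0, 0, 0, 0.05, 0, 0, 0, 0, 0.05, 0, 0, 0, 0, 0.05], force=20)

```text
time: 4.5
position: [494.7, -77.6, 102.5]
eef_rot: [-0.001, 0.75, 0.661, -0.001]
wrist_force: [-5.7, 1.0, 6.2]
grip_width: 11.0
grasp_force: 20.7
```

servo_tool(plan=[0, 0, 0, 0, 0.05, 0, 0, 0, 0, 0.05, 0, 0, 0, 0, 0.05, 0, 0, 0, 0, 0.05, 0, 0, 0, 0, 0.05])

```text
time: 5.0
position: [494.6, -77.6, 102.4]
eef_rot: [-0.001, 0.75, 0.661, -0.001]
wrist_force: [-5.4, -0.4, 5.0]
grip_width: 10.9
grasp_force: 20.7
```

servo_tool(plan=[0, -0.001, -0.008, 0, 0.05, 0, -0.001, -0.016, 0, 0.05, 0, 0, -0.025, 0, 0.05, 0, 0.001, -0.033, 0, 0.05, 0, 0.001, -0.033, 0, 0.05])

```text
time: 5.5
position: [497.1, -77.9, 135.5]
eef_rot: [0.0, 0.75, 0.661, -0.0]
wrist_force: [-1.7, -0.1, -3.6]
grip_width: 11.2
grasp_force: 19.8
```

servo_tool(plan=[0, 0, 0, 0, 0.05, 0, 0, 0, 0, 0.05, 0, 0, 0, 0, 0.05, 0, 0, 0, 0, 0.05, 0, 0, 0, 0, 0.05])

```text
time: 6.0
position: [496.8, -77.9, 134.0]
eef_rot: [-0.0, 0.75, 0.661, -0.0]
wrist_force: [-1.7, -0.3, -3.5]
grip_width: 11.4
grasp_force: 19.8
```

servo_tool(plan=[0, 0.001, -0.01, 0, 0.05, 0, 0.003, -0.02, 0, 0.05, 0, 0.006, -0.03, 0, 0.05, 0, 0.009, -0.04, 0, 0.05, 0, 0.009, -0.04, 0, 0.05])

```text
time: 6.5
position: [507.2, -79.2, 176.4]
eef_rot: [0.001, 0.75, 0.661, 0.001]
wrist_force: [-1.7, 0.0, -2.6]
grip_width: 11.2
grasp_force: 19.8
```

servo_tool(plan=[0, 0, 0, 0, 0.05, 0, 0, 0, 0, 0.05, 0, 0, 0, 0, 0.05, 0, 0, 0, 0, 0.05, 0, 0, 0, 0, 0.05])

```text
time: 7.0
position: [506.4, -79.1, 174.2]
eef_rot: [0.0, 0.75, 0.661, 0.0]
wrist_force: [0.6, -1.9, -3.5]
grip_width: 10.9
grasp_force: 19.8
```

servo_tool(plan=[0, 0.003, -0.007, 0, 0.05, 0, 0.006, -0.015, 0, 0.05, 0, 0.009, -0.022, 0, 0.05, 0, 0.013, -0.029, 0, 0.05, 0, 0.013, -0.029, 0, 0.05])

```text
time: 7.5
position: [519.3, -80.7, 204.7]
eef_rot: [0.0, 0.75, 0.661, 0.0]
wrist_force: [-1.4, -1.2, -3.0]
grip_width: 11.1
grasp_force: 19.9
```

servo_tool(plan=[0, 0, 0, 0, 0.05, 0, 0, 0, 0, 0.05, 0, 0, 0, 0, 0.05, 0, 0, 0, 0, 0.05, 0, 0, 0, 0, 0.05])

```text
time: 8.0
position: [518.5, -80.6, 203.1]
eef_rot: [-0.0, 0.75, 0.661, -0.0]
wrist_force: [-3.0, -2.5, -1.9]
grip_width: 10.8
grasp_force: 19.9
```

```bash
cat > f.py <<'E'
from h import *
F=[];Q=[]
for i in range(5): grab_frame('side'); s=sense();F.append(s['wrist_force']);Q.append(s['position'])
p=np.mean(Q,0);f=np.mean(F,0);u=np.array([.992,-.124,0])
h=np.array([491.2,-108.1,120])+210*u; r=p+[0,0,17.6]-h; a=r@u; th=np.arctan2(r[2],-a)
fx=f@u; print('t',s['time'],'p',p.round(1),'th',th.round(3),'rad',np.hypot(a,r[2]).round(1),'tangential',(fx*np.sin(th)+f[2]*np.cos(th)).round(2),'radial out',(-fx*np.cos(th)+f[2]*np.sin(th)).round(2),'grip',s['grip_width'].round(1))
E
python3 f.py
```

```text
Traceback (most recent call last):
  File "f.py", line 6, in <module>
    fx=f@u; print('t',s['time'],'p',p.round(1),'th',th.round(3),'rad',np.hypot(a,r[2]).round(1),'tangential',(fx*np.sin(th)+f[2]*np.cos(th)).round(2),'radial out',(-fx*np.cos(th)+f[2]*np.sin(th)).round(2),'grip',s['grip_width'].round(1))
                                                                                                                                                                                                                    ^^^^^^^^^^^^^^^^^^^^^
AttributeError: 'float' object has no attribute 'round'
```

```bash
sed -i "s/,'grip',s\['grip_width'\].round(1)//" f.py; python3 f.py
```

```text
t 8.5 p [518.6 -80.6 203.2] th 0.496 rad 211.7 tangential -3.04 radial out 2.31
```

servo_tool(plan=[0, 0.005, -0.009, 0, 0.05, 0, 0.01, -0.018, 0, 0.05, 0, 0.016, -0.026, 0, 0.05, 0, 0.022, -0.034, 0, 0.05, 0, 0.022, -0.034, 0, 0.05])

```text
time: 9.0
position: [542.0, -83.6, 239.8]
eef_rot: [0.001, 0.75, 0.661, 0.0]
wrist_force: [-5.9, -1.4, 2.0]
grip_width: 11.3
grasp_force: 20.1
```

servo_tool(plan=[0, 0, 0, 0, 0.05, 0, 0, 0, 0, 0.05, 0, 0, 0, 0, 0.05, 0, 0, 0, 0, 0.05, 0, 0, 0, 0, 0.05])

```text
time: 9.5
position: [541.3, -83.5, 239.0]
eef_rot: [0.001, 0.75, 0.661, 0.0]
wrist_force: [-4.9, -2.2, 1.5]
grip_width: 11.0
grasp_force: 20.1
```

```bash
python3 f.py
```

```text
t 9.75 p [541.3 -83.5 239. ] th 0.697 rad 212.8 tangential -2.3 radial out 3.99
```

servo_tool(plan=[0, 0.006, -0.008, 0, 0.05, 0, 0.013, -0.016, 0, 0.05, 0, 0.02, -0.024, 0, 0.05, 0, 0.027, -0.031, 0, 0.05, 0, 0.027, -0.031, 0, 0.05])

```text
time: 10.25
position: [570.9, -87.4, 270.2]
eef_rot: [0.002, 0.75, 0.661, 0.002]
wrist_force: [1.0, -3.2, -2.9]
grip_width: 10.9
grasp_force: 19.8
```

servo_tool(plan=[0, 0, 0, 0, 0.05, 0, 0, 0, 0, 0.05, 0, 0, 0, 0, 0.05, 0, 0, 0, 0, 0.05, 0, 0, 0, 0, 0.05])

```text
time: 10.75
position: [568.1, -87.0, 267.9]
eef_rot: [0.0, 0.75, 0.661, 0.0]
wrist_force: [2.6, -4.2, -6.9]
grip_width: 11.0
grasp_force: 19.6
```

```bash
python3 f.py
```

```text
t 11.0 p [568.1 -87.  267.9] th 0.882 rad 214.4 tangential -1.46 radial out -7.06
```

servo_tool(plan=[0, 0.008, -0.005, 0, 0.05, 0, 0.015, -0.01, 0, 0.05, -0.001, 0.022, -0.015, 0, 0.05, -0.001, 0.03, -0.0195, 0, 0.05, -0.001, 0.03, -0.0195, 0, 0.05])

```text
time: 11.5
position: [599.0, -91.0, 290.4]
eef_rot: [0.001, 0.75, 0.661, 0.002]
wrist_force: [-4.1, -0.3, 4.6]
grip_width: 11.6
grasp_force: 20.9
```

servo_tool(plan=[0, 0, 0, 0, 0.05, 0, 0, 0, 0, 0.05, 0, 0, 0, 0, 0.05, 0, 0, 0, 0, 0.05, 0, 0, 0, 0, 0.05])

```text
time: 12.0
position: [598.2, -91.0, 290.0]
eef_rot: [0.001, 0.75, 0.661, 0.001]
wrist_force: [-3.1, 0.0, 5.8]
grip_width: 10.7
grasp_force: 20.9
```

```bash
python3 f.py
```

```text
t 12.25 p [598.2 -91.  289.9] th 1.057 rad 215.4 tangential -0.6 radial out 6.13
```

servo_tool(plan=[0, 0.005, -0.003, 0, 0.05, 0, 0.009, -0.006, 0, 0.05, 0, 0.013, -0.008, 0, 0.05, 0, 0.0175, -0.01, 0, 0.05, 0, 0.0175, -0.01, 0, 0.05])

```text
time: 12.75
position: [616.4, -93.3, 299.2]
eef_rot: [0.001, 0.75, 0.661, 0.001]
wrist_force: [-3.7, 1.1, 6.5]
grip_width: 10.9
grasp_force: 21.1
```

servo_tool(plan=[0, 0, 0, 0, 0.05, 0, 0, 0, 0, 0.05, 0, 0, 0, 0, 0.05, 0, 0, 0, 0, 0.05, 0, 0, 0, 0, 0.05])

```text
time: 13.25
position: [616.1, -93.3, 299.1]
eef_rot: [0.001, 0.75, 0.661, 0.001]
wrist_force: [-2.8, 1.5, 5.7]
grip_width: 11.1
grasp_force: 21.1
```

```bash
python3 f.py
```

```text
t 13.5 p [616.1 -93.3 299.1] th 1.151 rad 215.4 tangential -0.36 radial out 6.98
```

servo_tool(plan=[0, 0.005, -0.003, 0, 0.05, 0, 0.01, -0.005, 0, 0.05, 0, 0.015, -0.007, 0, 0.05, 0, 0.0195, -0.0095, 0, 0.05, 0, 0.0195, -0.0095, 0, 0.05])

```text
time: 14.0
position: [635.8, -96.0, 307.1]
eef_rot: [0.0, 0.75, 0.661, 0.001]
wrist_force: [-0.1, 2.6, -1.3]
grip_width: 11.5
grasp_force: 20.5
```

servo_tool(plan=[0, 0, 0, 0, 0.05, 0, 0, 0, 0, 0.05, 0, 0, 0, 0, 0.05, 0, 0, 0, 0, 0.05, 0, 0, 0, 0, 0.05])

```text
time: 14.5
position: [634.0, -95.8, 306.6]
eef_rot: [-0.0, 0.75, 0.661, 0.0]
wrist_force: [2.9, 4.0, -6.9]
grip_width: 10.9
grasp_force: 20.0
```

```bash
python3 f.py
```

```text
t 14.75 p [634.  -95.8 306.6] th 1.242 rad 215.8 tangential 0.45 radial out -7.33
```

servo_tool(plan=[0, 0.004, -0.001, 0, 0.05, 0.001, 0.008, -0.002, 0, 0.05, 0.001, 0.012, -0.003, 0, 0.05, 0.001, 0.0165, -0.0038, 0, 0.05, 0.001, 0.0165, -0.0038, 0, 0.05])

```text
time: 15.25
position: [651.7, -98.0, 312.2]
eef_rot: [0.001, 0.75, 0.661, 0.0]
wrist_force: [0.3, 0.9, -0.6]
grip_width: 10.7
grasp_force: 20.4
```

servo_tool(plan=[0, 0, 0, 0, 0.05, 0, 0, 0, 0, 0.05, 0, 0, 0, 0, 0.05, 0, 0, 0, 0, 0.05, 0, 0, 0, 0, 0.05])

```text
time: 15.75
position: [650.5, -97.8, 311.9]
eef_rot: [0.001, 0.75, 0.661, 0.0]
wrist_force: [-0.3, -0.8, 5.5]
grip_width: 11.0
grasp_force: 20.8
```

```bash
python3 f.py; python3 - <<'E'
from h import *
p=grab_frame('side'); cv2.imwrite('pics/b1.png',cv2.resize(p['color'][60:300,200:440,::-1],(600,600)))
E
```

```text
t 16.0 p [650.5 -97.8 311.9] th 1.322 rad 216.1 tangential 0.53 radial out 5.71
```

View pics/b1.png

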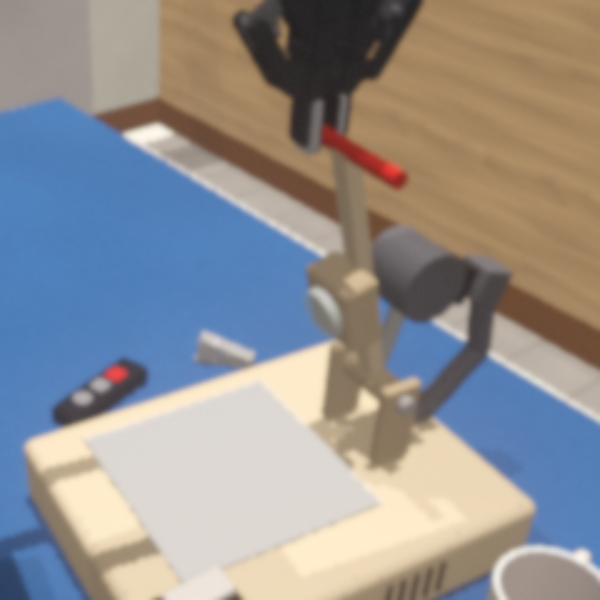

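The crossbar is held and nearly upright, and the counterweight is just short of the stop pad at about crop (462,275). The tangential force has changed sign, so it's past balance. I'll take one more small step before letting go.

servo_tool(plan=[0, 0.002, -0.001, 0, 0.05, 0, 0.004, -0.0015, 0, 0.05, 0, 0.006, -0.002, 0, 0.05, 0, 0.006, -0.002, 0, 0.05, 0, 0.006, -0.002, 0, 0.05])

```text
time: 16.55
position: [656.9, -98.5, 313.2]
eef_rot: [0.001, 0.75, 0.661, -0.0]
wrist_force: [-1.0, -3.7, 3.9]
grip_width: 11.0
grasp_force: 20.8
```

```bash
python3 f.py
```

```text
t 16.8 p [656.6 -98.5 313.2] th 1.351 rad 216.0 tangential 0.38 radial out 3.85
```

servo_tool(plan=[0, 0, 0, 0, 0.2, 0, 0, 0, 0, 0.35, 0, 0, 0, 0, 0.5, 0, 0, 0, 0, 0.7, 0, 0, 0, 0, 0.8])

```text
time: 17.3
position: [656.4, -97.7, 312.8]
eef_rot: [-0.0, 0.75, 0.661, -0.0]
wrist_force: [-0.3, -0.0, 0.5]
grip_width: 68.0
grasp_force: 0.0
```

servo_tool(plan=[0, 0, 0, 0, 0.8, 0, 0, 0, 0, 0.8, 0, 0, 0, 0, 0.8, 0, 0, 0, 0, 0.8, 0, 0, 0, 0, 0.8])

```text
time: 17.8
position: [656.4, -98.1, 313.2]
eef_rot: [0.0, 0.75, 0.661, 0.0]
wrist_force: [-1.0, -0.2, -0.1]
grip_width: 68.5
grasp_force: 0.0
```

```bash
python3 f.py; python3 - <<'E'
from h import *
p=grab_frame('side'); cv2.imwrite('pics/b2.png',cv2.resize(p['color'][60:300,200:440,::-1],(600,600)))
E
```

```text
t 18.05 p [656.4 -98.1 313.1] th 1.35 rad 216.0 tangential 0.12 radial out 0.36
```

View pics/b2.png

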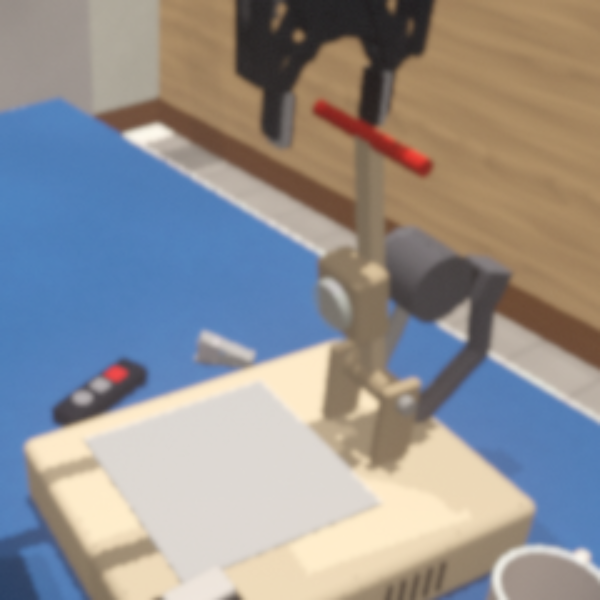

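The arm now leans back with its weight at the pad and the bar is free between the open fingers. Next I'll retreat upward and then go to the rocker.

servo_tool(plan=[0, 0, -0.02, 0, 0.8, 0, 0, -0.04, 0, 0.8, 0, 0, -0.06, 0, 0.8, 0, 0, -0.08, 0, 0.8, 0, 0, -0.09, 0, 0.8])

```text
time: 18.6
position: [657.0, -98.1, 405.3]
eef_rot: [0.001, 0.75, 0.661, 0.001]
wrist_force: [0.2, -0.0, 0.4]
grip_width: 68.6
grasp_force: 0.0
```

servo_tool(plan=[-0.025, -0.028, 0, 0, 0.8, -0.05, -0.056, 0, 0, 0.8, -0.075, -0.084, 0, 0, 0.5, -0.1, -0.112, 0, 0, 0.2, -0.123, -0.139, 0, 0, 0])

```text
time: 19.1
position: [501.5, -203.2, 402.6]
eef_rot: [-0.0, 0.75, 0.661, -0.0]
wrist_force: [0.7, -1.2, -0.1]
grip_width: 24.8
grasp_force: 0.0
```

servo_tool(plan=[0, 0, 0.04, 0, 0, 0, 0, 0.085, 0, 0, 0, 0, 0.13, 0, 0, 0, 0, 0.17, 0, 0, 0, 0, 0.21, 0, 0])

```text
time: 19.6
position: [502.5, -202.4, 191.4]
eef_rot: [-0.0, 0.75, 0.661, -0.0]
wrist_force: [0.8, 0.0, -0.7]
grip_width: -0.1
grasp_force: 0.0
```

```bash
python3 - <<'E'
from h import *
P={n:grab_frame(n) for n in('side','top')}
p=P['side'];q=P['top']
a=bar(q)[0];s=sense()
print(s['time'],s['position'],s['grip_width'],s['wrist_force'],'bar top',a)
for o in('rocker','rocker_on'):
    for r in silhouettes(o,p)[:1]: print(o,r['confidence'],r['extent'])
c=np.array([610.2,-123.5,0]);ux=np.array([.992,-.124,0]);uy=np.array([.124,.992,0])
im=p['color'][:,:,::-1].copy()
for X in(c-96*ux-92*uy+[0,0,82],c-115*ux-92*uy+[0,0,78]): print(proj(p,X))
M=rot(s['eef_rot']).as_matrix(); print(M.T@(c-96*ux-92*uy+[0,0,90]-s['position']))
cv2.imwrite('pics/c1.png',np.hstack([cv2.resize(im[60:300,200:440],(400,400)),cv2.resize(im[230:350,220:340],(400,400))]))
E
```

```text
19.7 [ 498.48505432 -200.42019042  187.5140938 ] -0.04872493141863193 [-0.18117061 -0.29003061  0.50651514] bar top [321.39682 148.13228]
rocker 0.95 [278.8, 297.2, 28.8, 21.4]
rocker_on 0.84 [280.5, 298.2, 30.7, 22.7]
(np.float64(291.41313560054897), np.float64(291.3383741725321))
(np.float64(281.35786789092197), np.float64(297.19681592806626))
[-2.19657269  6.53953787 97.43262157]
```

View pics/c1.png

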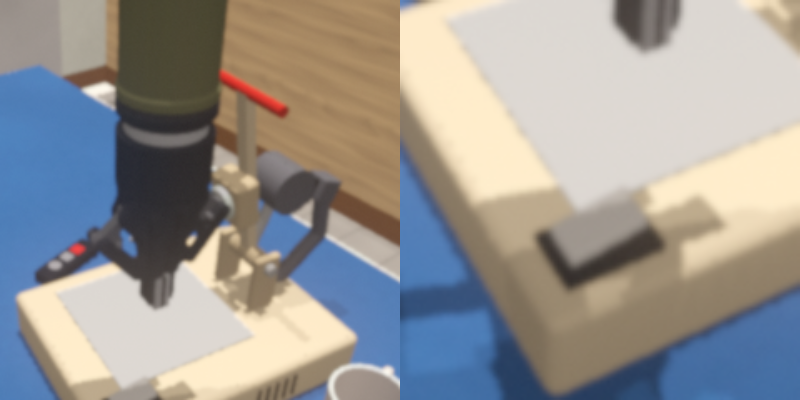

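The arm rests on the stop unaided, and the shut fingertips are above the raised end of the rocker (right crop, raised end near (635,205)). I'll go down.

servo_tool(plan=[0, 0, 0.025, 0, 0, 0, 0, 0.05, 0, 0, 0, 0, 0.075, 0, 0, 0, 0, 0.098, 0, 0, 0, 0, 0.098, 0, 0])

```text
time: 20.3
position: [503.3, -202.7, 95.1]
eef_rot: [-0.0, 0.75, 0.661, -0.0]
wrist_force: [-0.3, 0.3, 0.5]
grip_width: -0.1
grasp_force: 0.0
```

servo_tool(plan=[0, 0, 0.003, 0, 0, 0, 0, 0.006, 0, 0, 0, 0, 0.009, 0, 0, 0, 0, 0.009, 0, 0, 0, 0, 0.009, 0, 0])

```text
time: 20.8
position: [503.3, -202.7, 86.6]
eef_rot: [0.0, 0.75, 0.661, 0.0]
wrist_force: [0.8, -0.4, 0.2]
grip_width: -0.2
grasp_force: 0.0
```

servo_tool(plan=[0, 0, 0.002, 0, 0, 0, 0, 0.004, 0, 0, 0, 0, 0.006, 0, 0, 0, 0, 0.008, 0, 0, 0, 0, 0.008, 0, 0])

```text
time: 21.3
position: [504.3, -203.1, 78.4]
eef_rot: [0.001, 0.75, 0.661, 0.001]
wrist_force: [2.3, 0.1, 3.9]
grip_width: 0.6
grasp_force: 1.6
```

servo_tool(plan=[0, 0, 0.001, 0, 0, 0, 0, 0.002, 0, 0, 0, 0, 0.003, 0, 0, 0, 0, 0.004, 0, 0, 0, 0, 0.004, 0, 0])

```text
time: 21.8
position: [504.8, -203.2, 75.9]
eef_rot: [0.002, 0.75, 0.661, 0.001]
wrist_force: [3.4, 1.4, 14.2]
grip_width: 0.0
grasp_force: 7.1
```

servo_tool(plan=[0, 0, -0.01, 0, 0, 0, 0, -0.03, 0, 0, 0, 0, -0.06, 0, 0, 0, 0, -0.1, 0, 0, 0, 0, -0.13, 0, 0])

```text
time: 22.3
position: [500.8, -202.0, 204.8]
eef_rot: [-0.002, 0.75, 0.661, -0.001]
wrist_force: [0.3, -0.9, -0.1]
grip_width: -0.1
grasp_force: 0.0
```

servo_tool(plan=[0.02, -0.03, -0.03, 0, 0, 0.04, -0.05, -0.05, 0, 0, 0.05, -0.06, -0.05, 0, 0, 0.05, -0.06, -0.05, 0, 0, 0.05, -0.06, -0.05, 0, 0])

```text
time: 22.8
position: [448.9, -145.4, 252.7]
eef_rot: [-0.001, 0.75, 0.661, -0.001]
wrist_force: [0.1, 0.1, 0.8]
grip_width: 0.1
grasp_force: 0.0
```

```bash
python3 - <<'E'
from h import *
p=grab_frame('side');s=sense();print(s['time'],s['position'],s['wrist_force'])
im=p['color'][:,:,::-1]
cv2.imwrite('pics/d1.png',np.hstack([cv2.resize(im[60:360,180:480],(400,400)),cv2.resize(im[240:340,230:330],(400,400))]))
E
```

```text
22.85 [ 449.43327952 -145.7283401   252.64732678] [ 1.21905278e-01 -5.43588739e-01  2.30295443e-04]
```

View pics/d1.png

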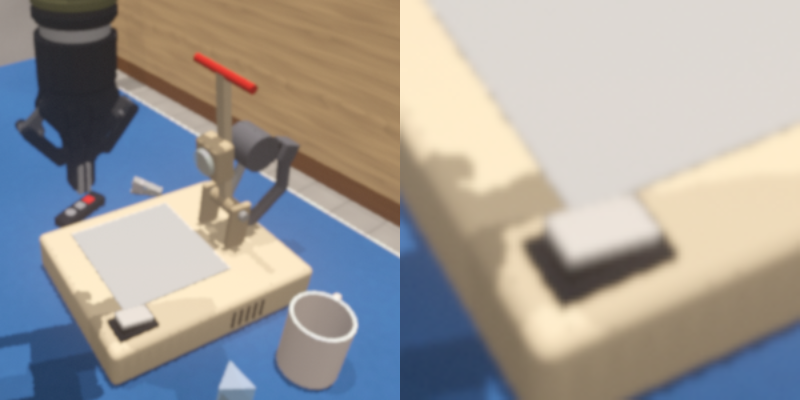

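The near end of the rocker now stands up, so it has tipped to on. The arm leans on its stop, the loose things haven't moved and the robot touches nothing.

```bash
python3 -c "from cell import *; print(close_job())"
```

```text
the job is handed in; nothing more can be done
None
```

I handed the job in at about 23 s: the lamp arm leans on its spring stop by itself, the rocker is pressed to on, and the mug, clicker, remover and prism were not touched.

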